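# Turner through the pass port

## Task

The cook wants the wide griddle turner from the counter. Pick it up by its wooden handle and pass it blade first, from the side it lies on, through the square port in the upright steel guard: the blade is wider than the port both flat and on edge, so tilt it to the port's diagonal. Finish still holding it by the handle, with the whole blade out in the open a little beyond the guard, the handle on the near side and the turner touching neither the guard nor anything else; leave everything else on the counter where it stands.

Things in the scene. Friction and masses are not known exactly. Their poses are not given: they have to be found in the camera images.
- turner: wide griddle turner, 355 mm long, 0.26 kg, lying on blade and butt, blade roughly towards the guard. Origin: counter level, below the grip place; +x along the tool to the blade, +y across, +z up when lying. Steel blade 3 mm thick (z 0 to 3), 108 mm wide (y), x 135 to 240 mm; shank under 18 mm wide, sloping down from the handle (x 25) to the blade. Centre of mass near x = 25 mm
- turner_grip (a point): place to grip: centre of the section of the dark wooden handle, x = 0, z = 20 mm of the turner; axes as the turner's. Handle 22 mm wide (y) and 22 mm high (z 9 to 31 mm), from x = -105 to +25 mm
- turner_butt (a point): middle of the handle's rear end, x = -115 mm, z = 17 mm of the turner; the butt (x -97 to -115 mm) is 26 mm wide and 34 mm high
- blade_tip (a point): middle of the blade's front edge, x = 240 mm, z = 1.5 mm of the turner
- blade_heel_left (a point): rear corner of the blade, x = 135 mm, y = +54 mm, z = 1.5 mm of the turner
- blade_heel_right (a point): rear corner of the blade, x = 135 mm, y = -54 mm, z = 1.5 mm of the turner
- guard: fixed upright steel splash guard: plate 12 mm thick (x -6 to +6), 200 mm wide (y -95 to +105), 240 mm high, on two feet at its ends (70 mm across the plate, 24 mm wide, 8 mm high). Origin on the counter, mid-plate, straight below the port; +x level and square to the plate, the way the turner goes through (away from where it lies), +y along the plate, away from the robot, +z up
- port (a point): centre of the square port, z = 150 mm of the guard, in the plate's mid-plane; axes as the guard's. Port 100 mm wide (y -50 to +50) and 100 mm high (z 100 to 200 mm), edges level and upright, black trim
- ketchup: ribbed glass ketchup bottle, 62 mm across, 196 mm high, loose on the black turntable (220 mm across, 30 mm high, fixed); origin at the centre of its underside; leave alone
- crock: stainless mustard crock with lid, 90 mm across, 104 mm high, loose on the turntable; origin at the centre of its underside; leave alone
- mill: chrome pepper mill, 58 mm across, 182 mm high, loose on the turntable; origin at the centre of its underside; leave alone
- sugar: glass sugar pourer with steel top, 74 mm across, 145 mm high; origin at the centre of its underside; leave alone
- caddy: pink condiment caddy, 130 x 200 mm, 75 mm high, with a carrying bow along y to 145 mm; origin at the centre of its underside; leave alone
- pad: square black rubber dispenser pad, 130 x 130 x 8 mm, flat on the counter on the guard's far side; origin at the centre of its underside; leave alone
- napkins: steel napkin dispenser, 100 x 120 mm, 135 mm high; origin at the centre of its underside; leave alone
Mind the look-alikes: they are no part of the job. Leave any red look-alike of the guard alone.

How it is judged:
By the outcome, as a careful person would: the job done as asked, in the order asked, and still so for the second after the job is handed in, while the arm keeps its last pose, push and grip.
It also fails if it takes over 48 s, if anything falls off the work surface, if the arm or the gripper's body presses on something with over 40 N, if the wrist force passes 120 N, or if a joint passes its speed limit or range.

## Robot

A 7-joint arm with a two-finger parallel gripper is mounted at the origin on the work surface. World frame = base frame: x ahead of the robot, y to its left, z up, the work surface at z = 0. Lengths are in mm, angles in rad, forces in N, time in s.
With the tool pointing down it reaches from about 375 to 925 mm from the base axis. Payload 3.1 kg.
Tool frame: the origin (TCP) lies midway between the tips of the shut fingers; the grasp point (between the pads) lies 19 mm behind it (manip.pinch_z is the distance from the TCP to the grasp point, in mm); z points along the fingers, y is the line along which they close (so a half turn about z gives the same grasp; the last joint's range is limited). The gripper opens to 85 mm and grips with 20 to 120 N. Pads are 22 mm wide; open, the fingers measure 114 mm over their backs; the gripper's body (76 mm by 85 mm) begins 54 mm behind the grasp point. The pads swing forward as they close: fully open they stand 13 mm farther back than shut.
Start: joints at [1.036, 0.383, 0.044, 1.598, -0.018, 1.161, -0.05], TCP at [274.996, -588.965, 231.269] pointing down, gripper open.
Joint ranges: [-2.61, 2.61], [-0.41, 2.15], [-1.48, 1.57], [0, 2.5], [-1.57, 4.71], [0.05, 1.97], [-2.85, 2.85]. Speed limits (rad/s): [2.79, 2.79, 3.14, 3.14, 3.14, 3.14, 3.14].

## Interface

Orientations are given as a 3x3 rotation matrix whose columns are the frame's x, y, z axes.
In Python, from cell import manip, vision gives the robot as it stands.
- The arm moves only by the tool apply_moves, never from a script. Its argument "plan" is text: rows parted by semicolons, each of 4 numbers parted by spaces: the shift along the tool's x, y, z in m, then the turn about the tool's z in degrees. In form: x y z spin; .... A call has 1 to 5 rows; each row shifts and turns the commanded pose from where the row before left it, along the tool's axes as they then stand; what a row does not reach is not made up. A row lasts 1/12 s, in which the tool goes at most 41.7 mm and 7.16 degrees, less where a joint would pass 70% of its speed; a pose out of reach is approached as far as the arm can. A call is refused whole if a number of a shift passes 0.0417 or a number of a turn 7.16, either way. A call with a gripper value outside its range is refused whole. "fingers" is the gripper's target within -1 to 1 (shut at 1, half-way at 0, fully open at -1), set as the call begins (left out, the last holds). The fingers move at their own pace and stop on an object; the grip force is fixed at half the most. Time passes only in rows, so rows that do not move let the fingers close. It gives the time, the measured TCP pose, the force, the opening and the grip force at its end, in the units of the state.
- manip.get_obs(): the state, without advancing time (a new reading comes with each control period).
- vision.camera(name): name is "side" or "top"; returns the picture (420x560x3 uint8, blue, green, red); there is no depth.
- vision.camera_params(name): a dict with "fx", "fy", "cx", "cy" (pixels), "world_from_camera" (4x4, takes a point from camera to world coordinates). Camera axes: x right, y down, z forward; pixel columns grow to the right and rows downward; lengths in mm; the calibration is good to about 2 mm. A picture is of the moment at which its call begins. camera_params takes no time and is no camera call.
- manip.job_done(): hands the job in; it is judged then, once.
Trained networks look in the newest picture that a camera, given by its name, has taken for a name from the list of things; names that differ only in an ending like _2 or _b are one class to them, and where a whole thing is asked for, a point or a joint stands for the part that bears it (a point fixed in the world has none). Each returns a list of dicts, best first, with "p" (0 to 1); they miss things now and then, are a little off and sometimes report something else, mostly with a low value. They report only what shows in the picture. A call takes as long as a camera call. They do not tell look-alikes from the thing itself.
- vision.outline_of(camera, target): "pixels" (420x560 bool, what is visible of it) and "pixel" ([row, column] in pixels, amid what is visible of it).
- vision.mark_of(camera, target): "pixel" ([row, column] in pixels: a listed point, or the origin of a listed thing).
The state is a dict: "time_s": time; "qpos": joint angles; "qvel": joint speeds; "tau": joint torques, N m; "position": TCP position; "tcp_rot": TCP orientation; "contact_force": force on the tool from outside, world axes, zero at the start; "moment": the same for the moment, N m; "grip_width": opening from 0.0 (shut) to 1.0 (fully open); "gripper_force": force on a finger pad.
Only numpy, scipy, OpenCV 4.12 (cv2) and the standard library are available. Lean on these libraries where they do the work, as an engineer would, in place of code of your own. Each camera call takes 0.05 s, during which the arm holds its last target. There are 200 camera calls.

## Working session

There is one attempt and no reset: what is moved stays moved. The work goes in short steps, Python scripts to look and compute and a tool call to move; the robot and the scene stay as the last step left them, time stands still between calls to the robot, and variables do not carry over. Pictures are saved under pics/ and viewed, at most 10 in all, crops included, and the job is handed in when it is done.

Besides the shell and the picture viewer there is one more tool, called after "Emit:" by a JSON object that holds its "api" and its "payload", one argument or row to a line. apply_moves: Moves the arm, as the interface text tells. Its arguments: {"type":"object","properties":{"plan":{"type":"string"},"fingers":{"type":"number"}},"required":["plan"]}

```bash
ls; mkdir -p pics
cat > h.py <<'E'
import numpy as np, cv2
from cell import manip, vision
E
python3 - <<'E'
from h import *
a=vision.camera("side");b=vision.camera("top")
cv2.imwrite("pics/s0.png",a);cv2.imwrite("pics/t0.png",b)
for c in("side","top"):
    p=vision.camera_params(c);print(c,p["fx"],p["cx"],p["cy"],np.round(p["world_from_camera"],3).tolist())
    for n in["turner_grip","turner_butt","blade_tip","blade_heel_left","blade_heel_right","port","guard","turner"]:
        print(n,[(np.round(d["pixel"],1).tolist(),round(d["p"],2)) for d in vision.mark_of(c,n)][:4])
o=manip.get_obs();print(o["time_s"],o["position"],np.round(o["tcp_rot"],3).tolist(),manip.pinch_z, o["grip_width"])
print([x for x in dir(manip) if x[0]!='_'])
E
```

```text
pics
side 451.3267896311102 283.9424551217485 209.89459768169087 [[-0.986, -0.07, 0.15, 363.908], [-0.164, 0.548, -0.82, 1104.17], [-0.025, -0.834, -0.552, 978.644], [0.0, 0.0, 0.0, 1.0]]
turner_grip [([336.7, 247.6], 0.19)]
turner_butt [([344.4, 318.2], 0.8)]
blade_tip [([261.0, 308.2], 0.61), ([198.1, 343.4], 0.25)]
blade_heel_left [([285.4, 295.0], 0.96)]
blade_heel_right [([280.6, 330.2], 0.78)]
port [([191.0, 272.9], 0.94), ([138.0, 344.6], 0.93)]
guard [([169.0, 343.4], 0.65), ([226.8, 273.6], 0.58), ([372.8, 239.1], 0.47)]
turner [([314.5, 313.2], 0.78), ([269.5, 220.3], 0.41)]
top 403.9199121696383 281.6581799794441 212.23323500251144 [[0.018, -0.996, 0.089, 449.138], [-1.0, -0.018, -0.002, -163.747], [0.004, -0.089, -0.996, 1554.666], [0.0, 0.0, 0.0, 1.0]]
turner_grip [([248.3, 185.5], 0.62)]
turner_butt [([255.1, 156.0], 0.92)]
blade_tip [([237.3, 252.9], 0.68), ([197.5, 303.6], 0.49)]
blade_heel_left [([228.2, 220.8], 0.84), ([208.1, 352.6], 0.33)]
blade_heel_right [([253.5, 226.7], 0.76), ([205.4, 126.6], 0.55)]
port [([264.1, 442.1], 0.93), ([194.2, 304.9], 0.63), ([203.9, 151.9], 0.28)]
guard [([194.6, 303.4], 0.94), ([259.1, 425.2], 0.8)]
turner [([246.0, 190.1], 0.78)]
0.9 [ 275.01468549 -588.97437289  231.29943563] [[0.906, 0.423, 0.0], [0.423, -0.906, -0.0], [0.0, 0.0, -1.0]] 18.700000000000003 0.99634076455945
['PlanningError', 'get_obs', 'job_done', 'pinch_z']
```

View pics/s0.png

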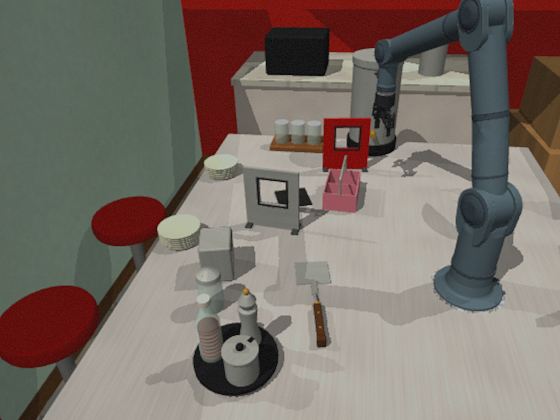

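View pics/t0.png

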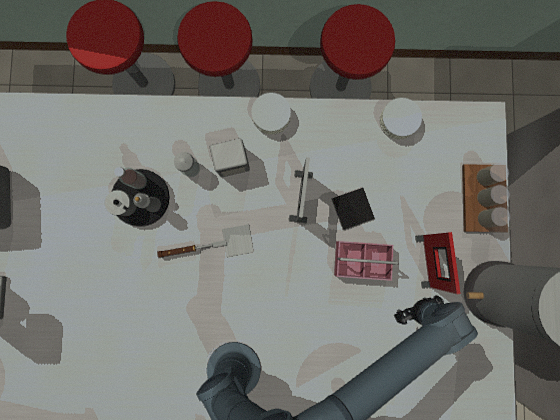

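The side view shows the grey guard with its port at about (row 192, col 273). The red look-alike is at (140, 345), and the turner has its blade at (272, 313) and butt at (344, 318). In the top view the grey guard is at (194, 303), the turner at (250, 180) to (240, 240), and the red look-alike at (262, 442). Grey steel fits the description, so the red one is out.

Moves only shift and spin, so how the tool tilts has to be found out. I'll triangulate first.

```bash
cat >> h.py <<'E'
def ray(c,px):
    p=vision.camera_params(c);W=p["world_from_camera"]
    d=np.array([(px[1]-p["cx"])/p["fx"],(px[0]-p["cy"])/p["fy"],1.]);d=W[:3,:3]@d
    return W[:3,3],d/np.linalg.norm(d)
def tri(a,b):
    o1,d1=ray("side",a);o2,d2=ray("top",b)
    A=np.c_[d1,-d2];s=np.linalg.lstsq(A,o2-o1,rcond=None)[0]
    P,Q=o1+s[0]*d1,o2+s[1]*d2
    return (P+Q)/2,np.linalg.norm(P-Q)
def onz(c,px,z):
    o,d=ray(c,px);return o+d*(z-o[2])/d[2]
def proj(c,P):
    p=vision.camera_params(c);q=np.linalg.inv(p["world_from_camera"])@np.r_[P,1]
    return np.array([p["fy"]*q[1]/q[2]+p["cy"],p["fx"]*q[0]/q[2]+p["cx"]])
E
python3 - <<'E'
from h import *
for n,a,b in[("butt",(344.4,318.2),(255.1,156)),("tip",(261,308.2),(237.3,252.9)),("hl",(285.4,295),(228.2,220.8)),("hr",(280.6,330.2),(253.5,226.7)),("port",(191,272.9),(194.2,304.9)),("guard",(226.8,273.6),(194.6,303.4)),("redport",(138,344.6),(264.1,442.1))]:
    P,e=tri(a,b);print(n,P.round(1),round(e,1))
for n,z,s,t in[("butt",17,(344.4,318.2),(255.1,156)),("tip",1.5,(261,308.2),(237.3,252.9)),("hl",1.5,(285.4,295),(228.2,220.8)),("hr",1.5,(280.6,330.2),(253.5,226.7)),("port",150,(191,272.9),(194.2,304.9))]:
    print(n,onz("side",s,z).round(1),onz("top",t,z).round(1))
a=cv2.imread("pics/s0.png")[150:360,180:380];b=cv2.imread("pics/t0.png")[150:280,140:340]
cv2.imwrite("pics/c0.png",np.vstack([cv2.resize(a,None,fx=2.6,fy=1.7*1,interpolation=2) if 0 else cv2.resize(a,(520,546)*1)[:330],cv2.resize(b,(520,260))]))
cv2.imwrite("pics/c1.png",np.vstack([cv2.resize(a[:170],(400,340),interpolation=cv2.INTER_CUBIC),cv2.resize(b,(400,260),interpolation=cv2.INTER_CUBIC)]))
for c in("side","top"):
  for n in("napkins","pad","sugar","caddy"):
    print(c,n,[(onz(c,d["pixel"],0).round(),round(d["p"],2)) for d in vision.mark_of(c,n)][:2])
E
```

```text
butt [422.  304.6  21.7] 13.9
tip [494.2 -57.5  -1.3] 9.9
hl [523.9  66.6  -0.7] 3.9
hr [421.9  39.5   8.1] 7.6
port [ 644.5 -246.3  148. ] 9.4
guard [ 656.8 -250.9  -12.3] 6.1
redport [ 412.7 -723.9  149.2] 16.1
butt [429.3 301.2  17. ] [415.  305.5  17. ]
tip [498.8 -53.9   1.5] [489.2 -58.1   1.5]
hl [525.5  69.    1.5] [521.9  66.1   1.5]
hr [418.5  32.    1.5] [425.6  40.5   1.5]
port [ 648.6 -243.4  150. ] [ 639.5 -246.8  150. ]
side napkins [(array([495., -77.,   0.]), 0.59)]
side pad [(array([ 614., -445.,    0.]), 0.84), (array([495., -57.,   0.]), 0.68)]
side sugar [(array([753., 191.,   0.]), 0.75), (array([507., -60.,   0.]), 0.31)]
side caddy [(array([ 423., -462.,    0.]), 0.78), (array([445., 164.,   0.]), 0.69)]
top napkins [(array([792.,  31.,   0.]), 0.96)]
top pad [(array([ 612., -432.,    0.]), 0.71), (array([623., 336.,   0.]), 0.48)]
top sugar []
top caddy [(array([ 427., -465.,    0.]), 0.87)]
```

View pics/c1.png

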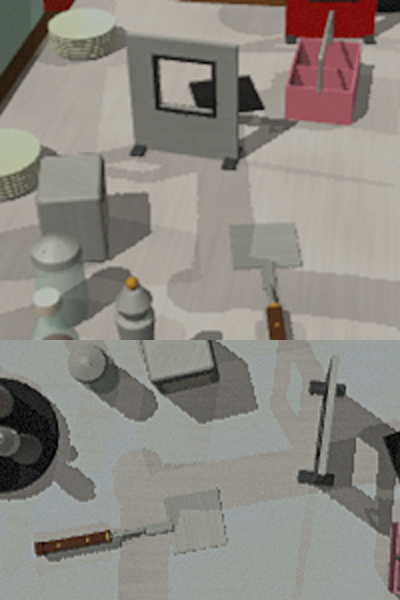

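The turner and grey guard are confirmed. Grip point is about (447, 185), port about (644, -246, 150). Now I'll move out towards the turner.

Emit:
{"api": "apply_moves", "payload": {
  "plan": "0.0292 -0.0221 -0.0083 0;0.0292 -0.0221 -0.0083 0;0.0292 -0.0221 -0.0083 0;0.0292 -0.0221 -0.0083 0;0.0292 -0.0221 -0.0083 0",
  "fingers": -1
}}

```text
time_s: 1.72
position: [361.1, -425.5, 273.3]
tcp_rot: [[0.906, 0.423, 0.0], [0.423, -0.906, -0.0], [0.0, 0.0, -1.0]]
contact_force: [0.7, 0.6, -0.6]
grip_width: 1.0
gripper_force: 0.0
```

Emit:
{"api": "apply_moves", "payload": {
  "plan": "0.0292 -0.0221 -0.0083 0;0.0292 -0.0221 -0.0083 0;0.0292 -0.0221 -0.0083 0;0.0292 -0.0221 -0.0083 0;0.0292 -0.0221 -0.0083 0"
}}

```text
time_s: 2.13
position: [446.6, -263.5, 315.0]
tcp_rot: [[0.906, 0.423, 0.001], [0.423, -0.906, -0.001], [0.0, 0.001, -1.0]]
contact_force: [1.2, -0.3, 0.6]
grip_width: 1.004
gripper_force: 0.0
```

Emit:
{"api": "apply_moves", "payload": {
  "plan": "0 0 0 -7;0 0 0 -7;0 0 0 -7;0 0 0 -7;0 0 0 -7"
}}

```text
time_s: 2.55
position: [446.1, -265.1, 314.5]
tcp_rot: [[0.494, 0.869, 0.0], [0.869, -0.494, -0.0], [-0.0, 0.0, -1.0]]
contact_force: [0.2, -0.1, -0.1]
grip_width: 0.998
gripper_force: 0.0
```

Emit:
{"api": "apply_moves", "payload": {
  "plan": "0 0 0 -7;0 0 0 -7;0 0 0 -7;0 0 0 -7;0 0 0 -7"
}}

```text
time_s: 2.97
position: [446.0, -265.2, 314.4]
tcp_rot: [[-0.094, 0.996, 0.0], [0.996, 0.094, -0.0], [-0.0, 0.0, -1.0]]
contact_force: [-0.5, 0.5, 0.2]
grip_width: 1.002
gripper_force: 0.0
```

Emit:
{"api": "apply_moves", "payload": {
  "plan": "0.0124 0.0362 0 0;0.0124 0.0362 0 0;0.0124 0.0362 0 0;0.0124 0.0362 0 0;0.0124 0.0362 0 0"
}}

```text
time_s: 3.38
position: [622.4, -187.1, 314.5]
tcp_rot: [[-0.087, 0.996, 0.0], [0.996, 0.087, -0.0], [-0.0, 0.0, -1.0]]
contact_force: [0.2, -0.5, 0.5]
grip_width: 1.002
gripper_force: 0.0
```

Emit:
{"api": "apply_moves", "payload": {
  "plan": "0.0124 0.0362 0 0;0.0124 0.0362 0 0;0.0124 0.0362 0 0;0.0124 0.0362 0 0;0.0124 0.0362 0 0"
}}

```text
time_s: 3.8
position: [797.2, -109.5, 314.1]
tcp_rot: [[-0.087, 0.996, 0.0], [0.996, 0.087, -0.0], [-0.0, -0.0, -1.0]]
contact_force: [0.5, 0.1, 0.3]
grip_width: 1.003
gripper_force: 0.0
```

Emit:
{"api": "apply_moves", "payload": {
  "plan": "0 0.0400 0 0;0 0.0400 0 0;0 0.04 0 0;0 0.04 0 0;0 0.04 0 0"
}}

```text
time_s: 4.22
position: [937.5, -99.9, 312.9]
tcp_rot: [[-0.084, 0.996, 0.013], [0.996, 0.084, 0.002], [0.001, 0.013, -1.0]]
contact_force: [1.8, -1.8, 1.0]
grip_width: 1.001
gripper_force: 0.0
```

Emit:
{"api": "apply_moves", "payload": {
  "plan": "0 0.0400 0 0;0 0.0400 0 0;0 0.04 0 0;0 0.04 0 0;0 0.04 0 0"
}}

```text
time_s: 4.63
position: [973.8, -60.9, 294.8]
tcp_rot: [[-0.128, 0.988, 0.089], [0.992, 0.129, 0.006], [-0.006, 0.089, -0.996]]
contact_force: [0.8, 1.0, -1.3]
grip_width: 1.005
gripper_force: 0.0
```

```bash
python3 -c "
from h import *
o=manip.get_obs();print(o['qpos'].round(3) if hasattr(o['qpos'],'round') else o['qpos'])"
```

```text
[ 0.027  1.235 -0.586  0.004  0.577  1.814  0.152]
```

Pushing past full reach tilts the tool outwards, with z leaning towards +x, and that is the tilt the port needs. I'll grasp first, then use this.

Emit:
{"api": "apply_moves", "payload": {
  "plan": "0.0208 -0.0326 -0.003 0;0.0208 -0.0326 -0.003 0;0.0208 -0.0326 -0.003 0;0.0208 -0.0326 -0.003 0;0.0208 -0.0326 -0.003 0"
}}

```text
time_s: 5.05
position: [863.1, -16.9, 300.7]
tcp_rot: [[-0.114, 0.989, 0.094], [0.993, 0.115, -0.012], [-0.023, 0.092, -0.995]]
contact_force: [1.6, -0.3, 0.7]
grip_width: 0.997
gripper_force: 0.0
```

Emit:
{"api": "apply_moves", "payload": {
  "plan": "0.0208 -0.0326 -0.003 0;0.0208 -0.0326 -0.003 0;0.0208 -0.0326 -0.003 0;0.0208 -0.0326 -0.003 0;0.0208 -0.0326 -0.003 0"
}}

```text
time_s: 5.47
position: [687.6, 68.8, 299.0]
tcp_rot: [[-0.116, 0.989, 0.094], [0.993, 0.117, -0.012], [-0.023, 0.092, -0.996]]
contact_force: [0.1, -0.3, 1.0]
grip_width: 1.002
gripper_force: 0.0
```

Emit:
{"api": "apply_moves", "payload": {
  "plan": "0.0208 -0.0326 -0.003 -2;0.0208 -0.0326 -0.003 -2;0.0208 -0.0326 -0.003 0;0.0208 -0.0326 -0.003 0"
}}

```text
time_s: 5.8
position: [545.3, 130.4, 296.9]
tcp_rot: [[-0.185, 0.978, 0.094], [0.982, 0.187, -0.011], [-0.029, 0.09, -0.996]]
contact_force: [-0.5, 0.3, 0.6]
grip_width: 1.003
gripper_force: 0.0
```

Run:
```python
from h import *
res={}
for c,f,box in(("side","pics/s0.png",(295,355,300,335)),("top","pics/t0.png",(235,265,150,205))):
    im=cv2.imread(f).astype(int);r0,r1,c0,c1=box;s=im[r0:r1,c0:c1]
    m=(s[...,2]-s[...,0]>25)&(s[...,2]<190)
    rr,cc=np.nonzero(m);P=np.array([onz(c,(r+r0,q+c0),20) for r,q in zip(rr,cc)])
    mu=P.mean(0);u,sv,v=np.linalg.svd(P-mu);d=v[0]*-np.sign(v[0][1]);t=(P-mu)@d
    print(c,m.sum(),"cen",mu.round(1),"dir",d.round(3),"ext",t.min().round(),t.max().round(),"grip(cen+45)",(mu+45*d).round(1))
    res[c]=(rr.mean()+r0,cc.mean()+c0)
print(tri(res["side"],res["top"]))
```

```text
side 365 cen [434.2 232.1  20. ] dir [ 0.195 -0.981  0.   ] ext -77.0 88.0 grip(cen+45) [443. 188.  20.]
top 192 cen [432.6 229.4  20. ] dir [ 0.195 -0.981  0.   ] ext -72.0 71.0 grip(cen+45) [441.4 185.3  20. ]
(array([433.38857748, 230.39542288,  16.46803443]), np.float64(1.622927903209968))
```

Emit:
{"api": "apply_moves", "payload": {
  "plan": "0.0202 -0.0274 0.006 0;0.0202 -0.0274 0.006 0;0.0202 -0.0274 0.010 0;0.0200 -0.0274 0.03 0;0 0 0.04 0"
}}

```text
time_s: 6.22
position: [433.2, 190.8, 198.8]
tcp_rot: [[-0.192, 0.976, 0.103], [0.981, 0.195, -0.013], [-0.033, 0.099, -0.995]]
contact_force: [2.1, 0.2, -0.4]
grip_width: 0.999
gripper_force: 0.0
```

Emit:
{"api": "apply_moves", "payload": {
  "plan": "0 0 0.0400 0;0 0 0.0400 0;0 0 0.03 0;0 0 0.02 0;0 0 0 0"
}}

```text
time_s: 6.63
position: [444.6, 183.0, 62.4]
tcp_rot: [[-0.185, 0.979, 0.085], [0.982, 0.187, -0.014], [-0.029, 0.081, -0.996]]
contact_force: [-1.1, -0.3, -0.2]
grip_width: 1.001
gripper_force: 0.0
```

Emit:
{"api": "apply_moves", "payload": {
  "plan": "0.0015 -0.0016 0.0180 0;0.0016 -0.0016 0.0180 0;0.0016 -0.0016 0.0177 0;0 0 0 0"
}}

```text
time_s: 6.97
position: [446.4, 187.5, 11.6]
tcp_rot: [[-0.185, 0.978, 0.091], [0.982, 0.187, -0.012], [-0.029, 0.087, -0.996]]
contact_force: [0.7, -0.6, 0.4]
grip_width: 0.996
gripper_force: 0.0
```

Emit:
{"api": "apply_moves", "payload": {
  "plan": "0 0 0 0;0 0 0 0;0 0 0 0;0 0 0 0;0 0 0 0",
  "fingers": 1
}}

```text
time_s: 7.38
position: [447.1, 188.0, 13.4]
tcp_rot: [[-0.185, 0.978, 0.094], [0.982, 0.187, -0.012], [-0.029, 0.09, -0.996]]
contact_force: [-5.5, -0.3, 3.4]
grip_width: 0.302
gripper_force: 2.4
```

Emit:
{"api": "apply_moves", "payload": {
  "plan": "0 0 0 0;0 0 0 0;0 0 0 0;0 0 0 0;0 0 0 0"
}}

```text
time_s: 7.8
position: [446.8, 188.0, 13.7]
tcp_rot: [[-0.184, 0.978, 0.093], [0.982, 0.186, -0.013], [-0.03, 0.089, -0.996]]
contact_force: [-4.7, -1.7, 12.7]
grip_width: 0.248
gripper_force: 58.2
```

Run:
```python
from h import *
a=vision.camera("side");b=vision.camera("top")
cv2.imwrite("pics/g.png",np.vstack([cv2.resize(a[220:370,230:400],(510,300)),cv2.resize(b[200:290,140:310],(510,270))]))
```

```text
(no output)
```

View pics/g.png

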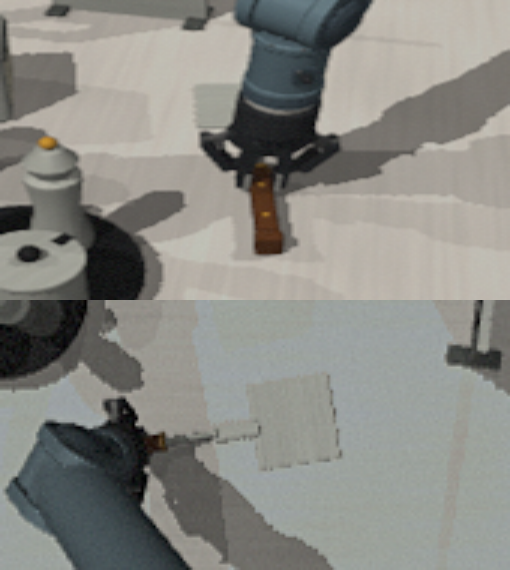

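Gripped, but about 10 mm too high on the handle. I'll open, lower and regrip.

Emit:
{"api": "apply_moves", "payload": {
  "plan": "0 0 0 0;0 0 0 0;0 0 0 0;0 -0.0005 0.005 0;0 -0.0005 0.005 0",
  "fingers": -0.1
}}

```text
time_s: 8.32
position: [448.0, 187.8, 2.4]
tcp_rot: [[-0.185, 0.978, 0.095], [0.982, 0.187, -0.011], [-0.028, 0.091, -0.995]]
contact_force: [0.5, 0.2, -0.3]
grip_width: 0.548
gripper_force: 0.0
```

Emit:
{"api": "apply_moves", "payload": {
  "plan": "0 0 0 0;0 0 0 0"
}}

```text
time_s: 8.48
position: [446.9, 187.5, 1.8]
tcp_rot: [[-0.186, 0.978, 0.093], [0.982, 0.187, -0.012], [-0.029, 0.089, -0.996]]
contact_force: [0.4, -0.2, 0.5]
grip_width: 0.548
gripper_force: 0.0
```

Emit:
{"api": "apply_moves", "payload": {
  "plan": "0 0 -0.003 0;0 0 0 0;0 0 0 0;0 0 0 0;0 0 0 0",
  "fingers": 1
}}

```text
time_s: 8.9
position: [447.3, 188.2, 6.6]
tcp_rot: [[-0.185, 0.978, 0.094], [0.982, 0.187, -0.012], [-0.029, 0.091, -0.995]]
contact_force: [-2.3, -1.0, 7.6]
grip_width: 0.254
gripper_force: 58.2
```

Emit:
{"api": "apply_moves", "payload": {
  "plan": "0 0 0 0;0 0 0 0;0 0 0 0;0 0 0 0"
}}

```text
time_s: 9.23
position: [447.3, 188.2, 6.6]
tcp_rot: [[-0.185, 0.978, 0.095], [0.982, 0.187, -0.012], [-0.029, 0.091, -0.995]]
contact_force: [-2.0, -1.0, 7.7]
grip_width: 0.255
gripper_force: 58.2
```

Emit:
{"api": "apply_moves", "payload": {
  "plan": "0 0 -0.01 0;0 0 -0.02 0;0 0 -0.04 0;0 0 -0.04 0;0 0 -0.04 0"
}}

```text
time_s: 9.65
position: [431.1, 189.2, 155.0]
tcp_rot: [[-0.186, 0.978, 0.09], [0.982, 0.188, -0.011], [-0.028, 0.086, -0.996]]
contact_force: [2.0, -0.9, -2.5]
grip_width: 0.25
gripper_force: 59.8
```

Emit:
{"api": "apply_moves", "payload": {
  "plan": "0 0 -0.04 0;0 0 -0.04 0;0 0 -0.04 0;0 0 -0.03 0;0 0 0 0"
}}

```text
time_s: 10.07
position: [421.8, 193.7, 310.7]
tcp_rot: [[-0.186, 0.977, 0.107], [0.982, 0.188, -0.011], [-0.031, 0.103, -0.994]]
contact_force: [1.0, 1.3, -3.4]
grip_width: 0.246
gripper_force: 59.8
```

Emit:
{"api": "apply_moves", "payload": {
  "plan": "-0.017 0.0342 0.0017 0;-0.017 0.0342 0.0017 0;-0.017 0.0342 0.0017 0;-0.017 0.0342 0.0017 0;-0.017 0.0342 0.0017 0"
}}

```text
time_s: 10.48
position: [603.2, 138.3, 310.5]
tcp_rot: [[-0.185, 0.979, 0.089], [0.982, 0.187, -0.012], [-0.029, 0.086, -0.996]]
contact_force: [-0.2, 0.7, -1.6]
grip_width: 0.252
gripper_force: 59.9
```

Emit:
{"api": "apply_moves", "payload": {
  "plan": "-0.017 0.0342 0.0017 0;-0.017 0.0342 0.0017 0;-0.017 0.0342 0.0017 0;-0.017 0.0342 0.0017 0;-0.017 0.0342 0.0017 0"
}}

```text
time_s: 10.9
position: [787.2, 87.1, 318.8]
tcp_rot: [[-0.186, 0.979, 0.089], [0.982, 0.188, -0.012], [-0.029, 0.085, -0.996]]
contact_force: [0.8, 1.1, -1.8]
grip_width: 0.25
gripper_force: 59.8
```

Emit:
{"api": "apply_moves", "payload": {
  "plan": "-0.017 0.0342 0.0017 6;-0.01 0.0390 0.0017 0;-0.005 0.040 0 0;0 0.04 0 0;0 0.04 0 0"
}}

```text
time_s: 11.32
position: [948.3, 71.0, 331.0]
tcp_rot: [[-0.082, 0.992, 0.092], [0.996, 0.084, -0.009], [-0.017, 0.091, -0.996]]
contact_force: [2.1, 1.7, -2.9]
grip_width: 0.248
gripper_force: 59.8
```

```bash
python3 -c "
from h import *
o=manip.get_obs();print(np.round(o['qpos'],3))"
```

```text
[-0.021  1.081 -0.699  0.285  0.657  1.747 -0.119]
```

Emit:
{"api": "apply_moves", "payload": {
  "plan": "0 0.0410 0 0;0 0.041 0 0;0 0.041 0 0;0 0.041 0 0;0 0.041 0 0"
}}

```text
time_s: 11.73
position: [1006.9, 76.7, 304.8]
tcp_rot: [[-0.082, 0.977, 0.199], [0.997, 0.083, 0.002], [-0.015, 0.199, -0.98]]
contact_force: [0.0, -0.5, -3.1]
grip_width: 0.251
gripper_force: 60.3
```

Emit:
{"api": "apply_moves", "payload": {
  "plan": "0 0.0410 0 0;0 0.041 0 0;0 0.041 0 0;0 0.041 0 0;0 0.041 0 0"
}}

```text
time_s: 12.15
position: [1053.0, 79.2, 308.8]
tcp_rot: [[-0.079, 0.94, 0.333], [0.997, 0.079, 0.012], [-0.015, 0.333, -0.943]]
contact_force: [0.1, -0.4, -3.5]
grip_width: 0.248
gripper_force: 60.2
```

```bash
python3 -c "
from h import *
o=manip.get_obs();print(np.round(o['qpos'],3))"
```

```text
[-0.122  1.246 -0.116  0.006  0.144  1.551 -0.037]
```

Emit:
{"api": "apply_moves", "payload": {
  "plan": "0 0.0410 0 0;0 0.041 0 0;0 0.041 0 0;0 0.041 0 0;0 0.041 0 0"
}}

```text
time_s: 12.57
position: [1090.0, 83.1, 338.7]
tcp_rot: [[-0.079, 0.884, 0.46], [0.997, 0.077, 0.023], [-0.015, 0.46, -0.888]]
contact_force: [-0.3, -0.3, -2.8]
grip_width: 0.248
gripper_force: 60.2
```

Emit:
{"api": "apply_moves", "payload": {
  "plan": "0 0.0410 0 0;0 0.041 0 0;0 0.041 0 0;0 0.041 0 0;0 0.041 0 0"
}}

```text
time_s: 12.98
position: [1116.8, 86.1, 396.4]
tcp_rot: [[-0.078, 0.81, 0.581], [0.997, 0.073, 0.033], [-0.016, 0.582, -0.813]]
contact_force: [0.1, 0.2, -3.9]
grip_width: 0.251
gripper_force: 60.2
```

Emit:
{"api": "apply_moves", "payload": {
  "plan": "0 0.0410 0 0;0 0.041 0 0;0 0.041 0 0;0 0.041 0 0;0 0.041 0 0"
}}

```text
time_s: 13.4
position: [1131.7, 88.8, 464.0]
tcp_rot: [[-0.078, 0.729, 0.68], [0.997, 0.068, 0.042], [-0.016, 0.681, -0.732]]
contact_force: [0.7, -0.0, -3.1]
grip_width: 0.25
gripper_force: 60.3
```

Emit:
{"api": "apply_moves", "payload": {
  "plan": "0 0.0410 0 0;0 0.041 0 0"
}}

```text
time_s: 13.57
position: [1134.3, 89.6, 495.1]
tcp_rot: [[-0.078, 0.694, 0.715], [0.997, 0.066, 0.045], [-0.016, 0.717, -0.697]]
contact_force: [0.3, 0.3, -3.5]
grip_width: 0.25
gripper_force: 60.3
```

Run:
```python
from h import *
a=vision.camera("side");b=vision.camera("top")
cv2.imwrite("pics/g2.png",np.vstack([cv2.resize(a,(400,300)),cv2.resize(b,(400,300))]))
for c in("side","top"):
    for n in["turner_butt","blade_tip","blade_heel_left","blade_heel_right","port"]:
        print(c,n,[(np.round(d["pixel"],1).tolist(),round(d["p"],2)) for d in vision.mark_of(c,n)][:3])
o=manip.get_obs();print(np.round(o['qpos'],3),np.round(o["position"],1),np.round(o["tcp_rot"],3).tolist())
```

```text
side turner_butt [([149.8, 52.6], 0.94), ([198.4, 292.0], 0.19)]
side blade_tip [([102.0, 102.5], 0.65)]
side blade_heel_left [([356.2, 213.6], 0.64)]
side blade_heel_right [([126.7, 107.3], 0.58)]
side port [([195.6, 272.6], 0.79)]
top turner_butt [([0.6, 149.2], 0.81)]
top blade_tip []
top blade_heel_left []
top blade_heel_right [([13.6, 246.4], 0.81)]
top port [([188.1, 303.5], 0.63), ([260.3, 442.0], 0.55)]
[-1.290e-01  1.138e+00  2.100e-02  1.000e-03  3.000e-02  1.208e+00
 -4.200e-02] [1134.4   89.6  492.5] [[-0.078, 0.697, 0.713], [0.997, 0.066, 0.045], [-0.016, 0.714, -0.7]]
```

View pics/g2.png

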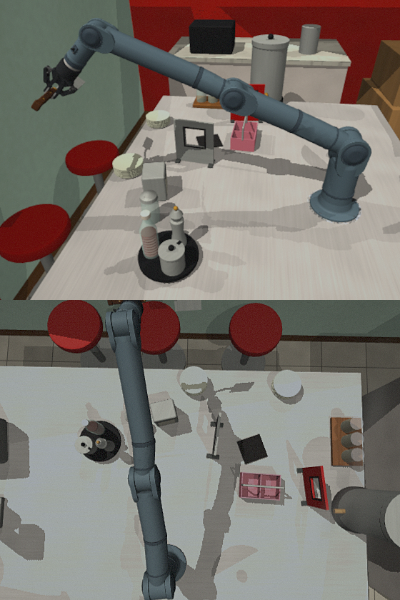

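The tool is now tilted 45° with the turner held firmly. Next I'll pin down the port from the first pictures.

Run:
```python
from h import *
from scipy.optimize import least_squares
im=cv2.imread("pics/s0.png");g=cv2.cvtColor(im,6)
s=g[165:225,245:305]
m=(s<60).astype(np.uint8)
n,l,st,ce=cv2.connectedComponentsWithStats(m,connectivity=8)
print(st[1:][st[1:,4]>15],ce[1:][st[1:,4]>15])
# guard plate outline via outline_of
vision.camera("side");vision.camera("top")
for c in("side","top"):
    for o in vision.outline_of(c,"guard")[:2]:
        r,q=np.nonzero(o["pixels"]);print(c,round(o["p"],2),r.min(),r.max(),q.min(),q.max(),r.mean().round(1),q.mean().round(1))
np.set_printoptions(linewidth=250)
for r in range(172,214,2): print(r,"".join("#" if v<50 else "+" if v<90 else "." for v in g[r,240:310]))
# predicted trim corners for a guess
P=np.array([644,-246,0.]);gy=np.array([.994,-.11,0])
for y,z in((-50,100),(50,100),(50,200),(-50,200),(-95,240),(105,240)):
    print(y,z,proj("side",P+gy*y+[0,0,z]).round(1),proj("top",P+gy*y+[0,0,z]).round(1))
```

```text
[[ 11  13  32  31 306]
 [ 54  23   6  18 103]] [[30.04248366 29.12418301]
 [56.51456311 31.91262136]]
side 0.84 166 234 243 299 198.5 271.4
side 0.77 117 171 322 370 148.3 348.1
top 0.88 158 222 289 312 191.4 301.7
top 0.84 231 293 415 459 261.7 439.9
172 ......................................................................
174 ..........................................................+...........
176 ......................................................................
178 ................+#######++++++++......................................
180 ................###...........+##########+++++++......................
182 ................+##..........................+#+......................
184 ................+##+..........................#+......................
186 ................+##...........................#+......................
188 ................+##+..........................##...........++++++.....
190 ................+##+.......................+++##..........+######+....
192 .................###...............#############..........+#######+...
194 .................##
[... 240 characters left out ...]
....##########+..........###########
202 .................+##..................+#########+..........###########
204 .................+#######+++.................+##+.........+###########
206 ...........................++#+#########++++.++#+.........+...........
208 ...........................................+#+##+.........++++++++....
210 ..........................................................+++++++.....
212 ..........................................................+...........
-50 100 [204.3 288.1] [208.4 302.2]
50 100 [200.8 261.7] [181.3 305.6]
50 200 [176.9 260.2] [176.4 307.4]
-50 200 [180.1 287.6] [205.5 303.8]
-95 240 [171.4 300.1] [217.8 302.8]
105 240 [165.1 244.7] [158.  310.2]
```

Run:
```python
from h import *
from scipy.optimize import least_squares
obs=[("side",-56,206,182,287.5),("side",56,206,178,256),("side",56,94,205.5,257),("side",-56,94,208.8,288),("side",-95,240,173.5,298.5),("side",105,240,166,243.5)]
def f(v,zf):
    r=[]
    gy=np.array([np.cos(v[2]),np.sin(v[2]),0]);z0=v[3] if zf else 0
    for c,y,z,a,b in obs:
        r+=list(proj(c,np.array([v[0],v[1],z0+z])+gy*y)-[a,b])
    q=proj("top",np.array([v[0],v[1],z0+150]));r+=list((q-[191,304.2])*1)
    q=proj("top",np.array([v[0],v[1],z0+240])+gy*105);r+=[q[0]-158]
    return np.array(r)
for zf in(0,1):
    s=least_squares(f,[644,-246,-.11,0],args=(zf,),loss="soft_l1");print(s.x.round(3),f(s.x,zf).round(1))
```

```text
[ 6.47781e+02 -2.30640e+02 -1.35000e-01  0.00000e+00] [-0.9 -0.2 -0.9  0.7 -1.5  1.5 -0.4 -0.   0.3 -0.3  0.8 -0.6  0.8 -3.9
 -1.1]
[ 6.50521e+02 -2.44221e+02 -1.13000e-01 -1.04760e+01] [-0.4 -0.2 -0.1  0.8 -1.   1.6 -0.3 -0.   0.7 -0.4  1.9 -0.5  0.5 -0.2
 -1.2]
```

Emit:
{"api": "apply_moves", "payload": {
  "plan": "0 0 0 7;-0.0038 -0.0355 -0.0175 0;-0.0038 -0.0355 -0.0175 0;-0.0038 -0.0355 -0.0175 0;-0.0038 -0.0355 -0.0175 0"
}}

```text
time_s: 14.78
position: [1070.6, 84.5, 472.8]
tcp_rot: [[0.011, 0.698, 0.716], [0.997, -0.059, 0.042], [0.072, 0.713, -0.697]]
contact_force: [1.8, -0.8, -2.3]
grip_width: 0.252
gripper_force: 60.4
```

Emit:
{"api": "apply_moves", "payload": {
  "plan": "-0.0038 -0.0355 -0.0175 0;-0.0038 -0.0355 -0.0175 0;-0.0038 -0.0355 -0.0175 0;-0.0038 -0.0355 -0.0175 0;-0.0038 -0.0355 -0.0175 0"
}}

```text
time_s: 15.2
position: [884.2, 72.2, 408.0]
tcp_rot: [[0.012, 0.699, 0.715], [0.997, -0.06, 0.042], [0.072, 0.712, -0.698]]
contact_force: [0.8, 0.5, -2.6]
grip_width: 0.248
gripper_force: 60.4
```

Emit:
{"api": "apply_moves", "payload": {
  "plan": "0 0 0 0"
}}

```text
time_s: 15.28
position: [871.5, 70.3, 388.2]
tcp_rot: [[0.015, 0.723, 0.691], [0.998, -0.057, 0.038], [0.067, 0.689, -0.722]]
contact_force: [-3.8, -0.3, -14.6]
grip_width: 0.252
gripper_force: 60.4
```

Emit:
{"api": "apply_moves", "payload": {
  "plan": "-0.0031 -0.0316 -0.013 0;-0.0031 -0.0316 -0.013 0;-0.0031 -0.0316 -0.013 0;-0.0031 -0.0316 -0.013 0;-0.0031 -0.0316 -0.013 0"
}}

```text
time_s: 15.7
position: [728.2, 63.5, 340.2]
tcp_rot: [[0.012, 0.699, 0.715], [0.997, -0.06, 0.042], [0.072, 0.713, -0.698]]
contact_force: [0.8, -0.2, -2.7]
grip_width: 0.252
gripper_force: 60.5
```

Emit:
{"api": "apply_moves", "payload": {
  "plan": "-0.0031 -0.0316 -0.013 0;-0.0031 -0.0316 -0.013 0;0 0 0 0"
}}

```text
time_s: 15.95
position: [654.7, 57.6, 299.9]
tcp_rot: [[0.015, 0.715, 0.699], [0.998, -0.058, 0.037], [0.067, 0.697, -0.714]]
contact_force: [-3.8, -1.5, -7.8]
grip_width: 0.254
gripper_force: 60.5
```

```bash
python3 -c "
from h import *
o=manip.get_obs();print(np.round(o['qpos'],3),o['time_s'])
a=vision.camera('side');cv2.imwrite('pics/g3.png',cv2.resize(a[60:300,150:470],(800,600)))"
```

```text
[-0.274 -0.014  0.072  2.125  0.387  0.28  -0.575] 15.95
```

View pics/g3.png

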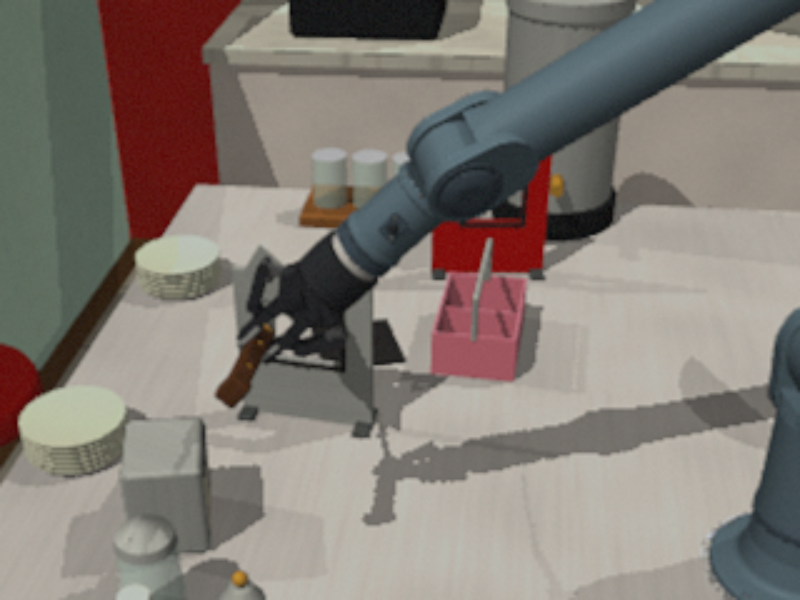

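Emit:
{"api": "apply_moves", "payload": {
  "plan": "0 0 0 0;-0.0012 -0.0121 0.0106 0;-0.0012 -0.0121 0.0106 0;-0.0012 -0.0121 0.0106 0;-0.0012 -0.0121 0.0106 0"
}}

```text
time_s: 16.42
position: [666.7, 60.9, 251.6]
tcp_rot: [[0.011, 0.695, 0.719], [0.997, -0.061, 0.044], [0.074, 0.717, -0.693]]
contact_force: [0.1, -0.9, -2.9]
grip_width: 0.25
gripper_force: 60.4
```

```bash
python3 -c "
from h import *
o=manip.get_obs();print(np.round(o['qpos'],3),o['time_s'])"
```

```text
[-0.319  0.072  0.122  2.17   0.742  0.136 -0.942] 16.4167
```

Emit:
{"api": "apply_moves", "payload": {
  "plan": "-0.002 -0.0142 0.0085 0;-0.002 -0.0142 0.0085 0;-0.002 -0.0142 0.0085 0"
}}

```text
time_s: 16.67
position: [659.8, 58.2, 220.1]
tcp_rot: [[0.013, 0.694, 0.72], [0.997, -0.061, 0.04], [0.072, 0.717, -0.693]]
contact_force: [-0.5, -1.1, -2.8]
grip_width: 0.248
gripper_force: 60.4
```

```bash
python3 -c "
from h import *
o=manip.get_obs();print(np.round(o['qpos'],3),o['time_s'])"
```

```text
[-0.505  0.109  0.319  2.218  1.281  0.074 -1.495] 16.6667
```

Emit:
{"api": "apply_moves", "payload": {
  "plan": "-0.0012 -0.011 0.0063 0;-0.0012 -0.011 0.0063 0;-0.0012 -0.011 0.0063 0;-0.0012 -0.011 0.0063 0;0 0 0 0"
}}

```text
time_s: 17.08
position: [652.1, 56.3, 192.2]
tcp_rot: [[0.015, 0.697, 0.717], [0.998, -0.058, 0.036], [0.067, 0.715, -0.696]]
contact_force: [0.9, 0.4, -4.0]
grip_width: 0.25
gripper_force: 60.4
```

```bash
python3 -c "
from h import *
vision.camera('side');o=manip.get_obs();print(np.round(o['qpos'],3),o['time_s'],np.round(o['position'],1),np.round(o['tcp_rot'],3).tolist())"
```

```text
[-0.353  0.146  0.16   2.243  1.999  0.098 -2.212] 17.1333 [652.4  55.5 192.8] [[0.017, 0.696, 0.717], [0.998, -0.059, 0.034], [0.066, 0.715, -0.696]]
```

Run:
```python
from h import *
a=vision.camera("side");b=vision.camera("top")
cv2.imwrite("pics/g4.png",np.hstack([cv2.resize(a[130:270,220:320],(400,560),interpolation=2),cv2.resize(b[120:260,210:310],(400,560),interpolation=2)]))
for c in("side","top"):
    for n in["turner_butt","blade_tip","blade_heel_left","blade_heel_right"]:
        print(c,n,[(np.round(d["pixel"],1).tolist(),round(d["p"],2)) for d in vision.mark_of(c,n)][:2])
o=manip.get_obs();R=np.array(o["tcp_rot"]);T=np.array(o["position"])
for n,v in(("butt",(115,0,-10)),("tip",(-240,0,5)),("hl",(-135,54,5)),("hr",(-135,-54,5)),("tl",(-240,54,5)),("tr",(-240,-54,5))):
    P=T+R@np.array(v);print(n,P.round(),proj("side",P).round(1),proj("top",P).round(1))
```

```text
side turner_butt [([249.2, 244.5], 0.91)]
side blade_tip [([195.0, 266.0], 0.75)]
side blade_heel_left [([201.8, 248.3], 0.91)]
side blade_heel_right [([221.7, 274.7], 0.63)]
top turner_butt [([190.6, 180.5], 0.66)]
top blade_tip [([187.5, 290.5], 0.59)]
top blade_heel_left [([174.8, 259.2], 0.83), ([188.6, 215.9], 0.16)]
top blade_heel_right [([200.8, 254.2], 0.67)]
butt [646. 169. 206.] [250.8 245.5] [187.9 182.4]
tip [ 650. -185.  173.] [194.1 269.2] [190.  287.3]
hl [689. -83. 218.] [197.6 250.3] [175.8 257.4]
hr [614. -77. 141.] [220.4 274. ] [200.8 256.3]
tl [ 687. -188.  211.] [183.2 258. ] [177.3 288.6]
tr [ 612. -181.  134.] [204.8 280.2] [202.1 286. ]
```

View pics/g4.png

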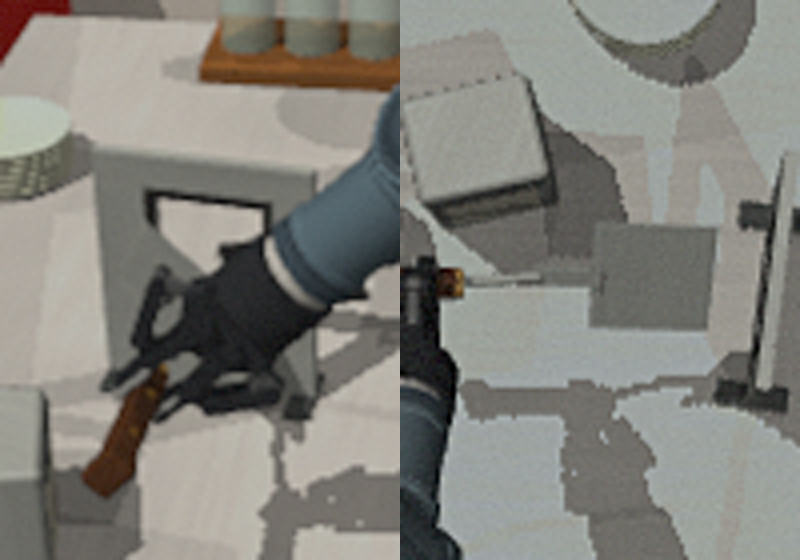

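Emit:
{"api": "apply_moves", "payload": {
  "plan": "-0.0005 -0.0057 0.0042 0;-0.0005 -0.0057 0.0042 0;-0.0005 -0.0057 0.0042 0;0 0 0 0"
}}

```text
time_s: 17.97
position: [646.0, 54.6, 168.3]
tcp_rot: [[0.018, 0.7, 0.714], [0.998, -0.059, 0.032], [0.065, 0.712, -0.699]]
contact_force: [-1.1, 0.5, -3.7]
grip_width: 0.247
gripper_force: 60.4
```

```bash
cat > st.py <<'E'
from h import *
o=manip.get_obs();R=np.array(o["tcp_rot"]);T=np.array(o["position"]);P=np.array([646,-240,148.]);gx=np.array([-.1,-.995,0]);gy=np.array([.995,-.1,0])
print(np.round(o['qpos'],3),round(o['time_s'],2),T.round(1),R.round(3).tolist())
b=-R[:,0]
for n,v in(("mid",(0,5)),("L",(54,5)),("R",(-54,5))):
    A=T+R@np.array([0,v[0],v[1]]);s=((P-A)@gx)/(b@gx);C=A+s*b-P
    print(n,"s",s.round(1),"y,z in port",(C@gy).round(1),C[2].round(1))
print("world shift->tool:",(R.T@np.array([0,0,-10])).round(2))
E
python3 st.py
```

```text
[-0.188  0.186 -0.017  2.26   2.253  0.149 -2.459] 17.97 [646.   54.6 168.3] [[0.018, 0.7, 0.714], [0.998, -0.059, 0.032], [0.065, 0.712, -0.699]]
mid s 295.3 y,z in port -1.8 -2.2
L s 295.9 y,z in port 36.2 36.2
R s 294.6 y,z in port -39.7 -40.7
world shift->tool: [-0.65 -7.12  6.99]
```

Emit:
{"api": "apply_moves", "payload": {
  "plan": "-0.015 0.0028 0 0;-0.015 0 0 0;-0.015 0 0 0"
}}

```text
time_s: 18.22
position: [649.2, 9.7, 170.3]
tcp_rot: [[0.017, 0.696, 0.718], [0.998, -0.058, 0.032], [0.064, 0.715, -0.696]]
contact_force: [0.1, 0.1, -3.5]
grip_width: 0.245
gripper_force: 60.5
```

```bash
python3 st.py
```

```text
[ 0.092  0.192 -0.199  2.252  2.545  0.121 -2.652] 18.22 [649.2   9.7 170.3] [[0.017, 0.696, 0.718], [0.998, -0.058, 0.032], [0.064, 0.715, -0.696]]
mid s 250.6 y,z in port 2.4 2.7
L s 251.3 y,z in port 40.2 41.3
R s 250.0 y,z in port -35.4 -35.9
world shift->tool: [-0.64 -7.15  6.96]
```

Emit:
{"api": "apply_moves", "payload": {
  "plan": "-0.012 -0.0015 0 0;-0.012 -0.0015 0 0"
}}

```text
time_s: 18.38
position: [646.4, -15.5, 166.4]
tcp_rot: [[0.019, 0.696, 0.717], [0.998, -0.059, 0.031], [0.064, 0.715, -0.696]]
contact_force: [0.6, 0.6, -2.9]
grip_width: 0.254
gripper_force: 60.5
```

```bash
python3 st.py
```

```text
[ 0.279  0.206 -0.335  2.252  2.697  0.12  -2.745] 18.38 [646.4 -15.5 166.4] [[0.019, 0.696, 0.717], [0.998, -0.059, 0.031], [0.064, 0.715, -0.696]]
mid s 225.2 y,z in port -0.4 0.5
L s 225.7 y,z in port 37.4 39.1
R s 224.6 y,z in port -38.2 -38.0
world shift->tool: [-0.64 -7.15  6.96]
```

Run:
```python
from h import *
a=vision.camera("side");b=vision.camera("top")
cv2.imwrite("pics/g5.png",np.hstack([cv2.resize(a[140:260,220:320],(400,480),interpolation=2),cv2.resize(b[140:240,240:320],(384,480),interpolation=2)]))
```

```text
(no output)
```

View pics/g5.png

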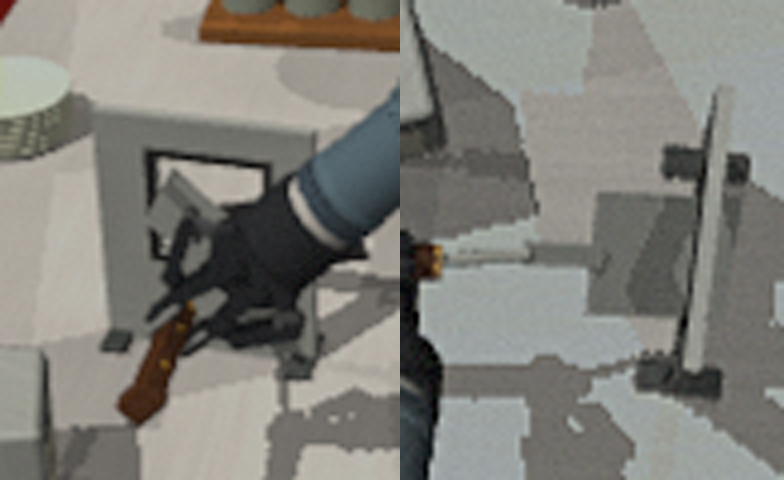

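The blade's upper front corner shows at about (183, 263). It sits inside the port trim (left edge col 259, top edge row 180), roughly 11 mm clear on both sides. I'll keep going in.

Emit:
{"api": "apply_moves", "payload": {
  "plan": "-0.012 0 0 0;-0.012 0 0 0;-0.012 0 0 0"
}}

```text
time_s: 18.73
position: [645.8, -48.9, 164.0]
tcp_rot: [[0.016, 0.697, 0.717], [0.998, -0.057, 0.033], [0.064, 0.715, -0.696]]
contact_force: [0.9, -0.3, -3.7]
grip_width: 0.252
gripper_force: 60.5
```

```bash
python3 st.py
```

```text
[ 0.547  0.24  -0.533  2.239  2.836  0.108 -2.79 ] 18.73 [645.8 -48.9 164. ] [[0.016, 0.697, 0.717], [0.998, -0.057, 0.033], [0.064, 0.715, -0.696]]
mid s 191.8 y,z in port 0.3 0.3
L s 192.5 y,z in port 38.1 38.8
R s 191.1 y,z in port -37.5 -38.3
world shift->tool: [-0.64 -7.15  6.96]
```

Emit:
{"api": "apply_moves", "payload": {
  "plan": "-0.012 0 0 0;-0.012 0 0 0;-0.012 0 0 0"
}}

```text
time_s: 18.98
position: [645.1, -85.6, 161.5]
tcp_rot: [[0.017, 0.697, 0.717], [0.998, -0.058, 0.032], [0.064, 0.715, -0.697]]
contact_force: [-1.2, 0.4, -3.2]
grip_width: 0.246
gripper_force: 60.5
```

```bash
python3 st.py
```

```text
[ 0.774  0.285 -0.688  2.221  2.939  0.092 -2.796] 18.98 [645.1 -85.6 161.5] [[0.017, 0.697, 0.717], [0.998, -0.058, 0.032], [0.064, 0.715, -0.697]]
mid s 154.9 y,z in port -0.0 0.1
L s 155.6 y,z in port 37.8 38.7
R s 154.3 y,z in port -37.8 -38.4
world shift->tool: [-0.64 -7.15  6.97]
```

Emit:
{"api": "apply_moves", "payload": {
  "plan": "-0.01 0 0 0;-0.01 0 0 0;-0.01 0 0 0"
}}

```text
time_s: 19.23
position: [644.5, -115.8, 159.4]
tcp_rot: [[0.018, 0.697, 0.717], [0.998, -0.058, 0.032], [0.064, 0.714, -0.697]]
contact_force: [0.2, 0.6, -3.6]
grip_width: 0.249
gripper_force: 60.5
```

```bash
python3 st.py
```

```text
[ 0.923  0.327 -0.781  2.202  3.011  0.075 -2.79 ] 19.23 [ 644.5 -115.8  159.4] [[0.018, 0.697, 0.717], [0.998, -0.058, 0.032], [0.064, 0.714, -0.697]]
mid s 124.6 y,z in port -0.2 -0.1
L s 125.3 y,z in port 37.7 38.5
R s 124.0 y,z in port -38.0 -38.6
world shift->tool: [-0.64 -7.14  6.97]
```

Emit:
{"api": "apply_moves", "payload": {
  "plan": "-0.009 0 0 0;-0.009 0 0 0;-0.009 0 0 0;0 0 0 0"
}}

```text
time_s: 19.57
position: [644.0, -145.5, 157.4]
tcp_rot: [[0.022, 0.697, 0.717], [0.998, -0.062, 0.029], [0.064, 0.715, -0.697]]
contact_force: [-1.3, -1.5, -3.3]
grip_width: 0.251
gripper_force: 60.5
```

```bash
python3 st.py
python3 - <<'E'
from h import *
a=vision.camera("side");b=vision.camera("top")
cv2.imwrite("pics/g6.png",np.hstack([cv2.resize(a[140:260,220:320],(400,480),interpolation=2),cv2.resize(b[140:240,250:350],(400,480),interpolation=2)]))
E
```

```text
[ 1.035  0.369 -0.842  2.182  3.061  0.057 -2.771] 19.57 [ 644.  -145.5  157.4] [[0.022, 0.697, 0.717], [0.998, -0.062, 0.029], [0.064, 0.715, -0.697]]
mid s 94.8 y,z in port -0.5 -0.1
L s 95.3 y,z in port 37.3 38.4
R s 94.4 y,z in port -38.4 -38.7
world shift->tool: [-0.64 -7.15  6.97]
```

View pics/g6.png

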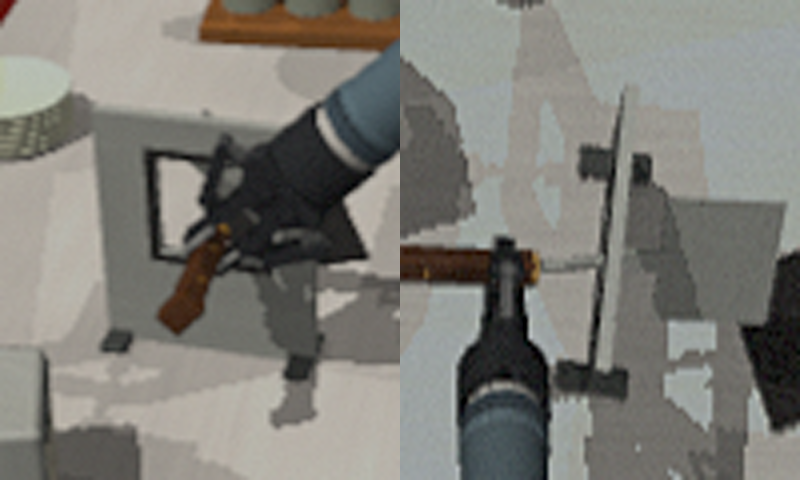

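The top view shows the whole blade beyond the plate: heel at crop col 672, plate edge at about 630. The handle and gripper are on the near side, and the wrist carries only the turner's weight. I'll let it settle and hand in.

Emit:
{"api": "apply_moves", "payload": {
  "plan": "0 0 0 0;0 0 0 0;0 0 0 0"
}}

```text
time_s: 19.92
position: [643.8, -141.8, 157.7]
tcp_rot: [[0.017, 0.697, 0.717], [0.998, -0.058, 0.033], [0.064, 0.715, -0.696]]
contact_force: [-1.0, -1.0, -3.6]
grip_width: 0.25
gripper_force: 60.5
```

```bash
python3 st.py; python3 -c "
from h import *
print(manip.job_done())"
```

```text
[ 1.034  0.367 -0.846  2.184  3.063  0.057 -2.773] 19.92 [ 643.8 -141.8  157.7] [[0.017, 0.697, 0.717], [0.998, -0.058, 0.033], [0.064, 0.715, -0.696]]
mid s 98.6 y,z in port -0.3 -0.1
L s 99.2 y,z in port 37.5 38.4
R s 97.9 y,z in port -38.1 -38.7
world shift->tool: [-0.64 -7.15  6.96]
the job is handed in; nothing more can be done
None
```

I handed the job in at 19.9 s: the turner is through the grey guard's port at about 45°, held by its handle on the near side, with the blade's rear edge about 36 mm past the middle of the plate and no sign of contact; no verdict came back.

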